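# Shut the stone drawer and present the bead tray under the microscope

## Robot

A 6-joint arm with a two-finger parallel gripper is mounted at the origin on the work surface. World frame = base frame: x ahead of the robot, y to its left, z up, the work surface at z = 0. Lengths are in m, angles in rad, forces in N, time in s.
With the tool pointing down it reaches from about 0.375 to 0.825 m from the base axis. Payload 5.5 kg.
Tool frame: the origin (TCP) lies between the finger pads; the fingertips stand 17 mm ahead of it and the grasp point (between the pads) lies 2 mm behind it (arm.tcp_to_tips is the distance from the TCP to the fingertips, in m); z points along the fingers, x is the direction in which the jaws open and shut, and the axes are right-handed (so a half turn about z gives the same grasp; the last joint's range is limited). The gripper opens to 85 mm and grips with 20 to 120 N. Pads are 22 mm wide; open, the fingers measure 114 mm over their backs; the gripper's body (76 mm by 85 mm) begins 54 mm behind the grasp point. The pads swing forward as they close: fully open they stand 13 mm farther back than shut.
Start: joints at [1.105, 0.314, -0.047, 1.21, 0, 1.571], TCP at [0.269, 0.536, 0.248] pointing down, gripper open.
Joint ranges: [-2.67, 2.67], [-0.69, 1.73], [-1.03, 1.25], [-2.08, 2.16], [-1.42, 1.45], [-3.14, 3.14]. Speed limits (rad/s): [2.39, 2.39, 3.01, 3.14, 3.14, 3.14].

## Interface

Orientations are given as a 3x3 rotation matrix whose columns are the frame's x, y, z axes.
In Python, from workcell import arm, vision gives the robot as it stands.
- The arm moves only by the tool jog_arm, never from a script. Its arguments are lists of equal length, an entry for each row: "dp": the shift along the world's x, y, z in m, a list of three; "twist": the turn about the world's z in degrees; "jaw": the finger opening in m, from 0 to 0.0854. In form: {"dp": [[tx, ty, tz], ...], "twist": [twist, ...], "jaw": [jaw, ...]}. A call has exactly 5 rows; each row shifts and turns the commanded pose from where the row before left it; what a row does not reach is not made up. A row lasts 1/8 s, in which the tool goes at most 62.5 mm and 10.7 degrees, less where a joint would pass 70% of its speed; a pose out of reach is approached as far as the arm can. A call is refused whole if a number of a shift passes 0.0625 or a number of a turn 10.7, either way. A call with a gripper value outside its range is refused whole. The fingers move at their own pace and stop on an object; the grip force is fixed at half the most. Time passes only in rows, so rows that do not move let the fingers close, or fill a call up. It gives the time, the measured TCP pose, the force and the opening at its end, in the units of the state.
- arm.get_state(): the state, without advancing time (a new reading comes with each control period).
- vision.camera(name): name is "side" or "top" or "wrist"; returns the picture (400x640x3 uint8, red, green, blue); there is no depth.
- vision.camera_info(name): a dict with "fovy" (degrees; the focal length in pixels is half the picture's height over the tangent of half this angle, whatever the lens; pixels are square), "cx", "cy" (the principal point, pixels), "camera_from_world" (4x4, takes a point from world to camera coordinates). Camera axes: x right, y up, looking along -z (the intrinsics and any distortion apply to the point x, -y, -z); pixel columns grow to the right and rows downward; lengths in m; the calibration is good to about 2 mm. A picture is of the moment at which its call begins: read the wrist's pose just before it. camera_info takes no time and is no camera call; for the wrist camera it gives the pose at the moment of the call.
- arm.hand_in(): hands the job in, once; it reports no verdict.
The state is a dict: "clock": time; "qpos": joint angles; "joint_vel": joint speeds; "tau": joint torques, N m; "position": TCP position; "orientation": TCP orientation; "ft_force": force on the tool from outside, world axes, zero at the start; "wrist_torque": the same for the moment, N m; "grip_width": opening from 0.0 (shut) to 1.0 (fully open).
Only numpy, scipy, OpenCV 4.12 (cv2) and the standard library are available. Lean on these libraries where they do the work, as an engineer would, in place of code of your own. Each camera call takes 0.05 s, during which the arm holds its last target. There are 200 camera calls.

## Task

A stone bead has just been taken from the stone chest and laid in the pocket of the handled aluminium tray. First push the chest's open drawer fully home, then pick up the tray and carry it so that the bead never rolls out of its pocket, and without knocking the microscope or disturbing the bottle, dish and ring clamp. Finish while still holding the tray: level and still in the gripper, the bead centred under the microscope's lens with the bead's middle 75 mm below the lens, and do not put it down or let go.

Things in the scene. Friction and masses are not known exactly. Their poses are not given: they have to be found in the camera images.
- tray: Stone tray lying flat: aluminium plate 84 x 64 x 8 mm with three round pockets; a straight pale wooden handle with two brass dots sticks out to its -x. 0.12 to 0.2 kg. Origin: centre of the plate's underside, z up. The handle is a bar 14 mm wide (y), from x = -42 to -150 mm, its underside 12 and its top 28 mm above the plate's underside, free on both sides down to the bench.
- tray_pocket (a point): The middle of the bead when it sits centred in the largest pocket, on the tray's centreline at x = +18 mm, 16.5 mm above the tray's underside. The pocket is 18 mm wide and 2.5 mm deep with a flat floor; the bead has about 2 mm of play in it and rolls over the rim when the tray tips by about 40 degrees.
- tray_grip (a point): Middle of the tray's wooden handle, x = -105 mm, y = 0, 20 mm above the tray's underside; axes as the tray's. It is 123 mm from the pocket's middle, along the tray's x.
- bead_center (a point): Centre of the loose polished red stone bead, a ball 22 mm across, 15 g, lying in the tray's largest pocket.
- chest: Small wooden stone chest, fixed on the bench: 160 mm deep (x), 240 mm wide (y), 106 mm high. Origin at the centre of its underside; its front faces its own -x. It has two drawers, one above the other; only the upper one moves, and it starts partly open.
- chest_drawer (a joint): How far the chest's upper drawer is pulled out, in m: 0 fully shut (front level with the lower drawer's), larger when open towards the chest's -x. It slides with about 1 N of friction and stays where it is left; at 0 it meets a hard stop.
- chest_knob (a point): Front end of the upper drawer's brass knob (16 mm across, standing 16 mm out), at the middle of the drawer's width, 76.5 mm above the bench; moves with the drawer. Axes as the chest's: -x points out of the chest. The drawer front is 222 mm wide, from 56 to 97 mm above the bench; it can be pushed on the knob or anywhere on the front.
- scope: Inspection microscope on a fixed stand. Origin on the bench straight below the lens. Base plate 12 mm high, 130 mm wide (x), from y = -48 to +168 mm; upright post 18 mm across, 362 high, at y = +140; bar and clamp from post to tube at 300 to 336 height; the microscope is an upright grey tube 37 mm across (holder 50 across) from 255 to 378 height above the origin. Open to -x, +x and -y.
- scope_lens (a point): Centre of the lens: the lower end of the grey tube, 255 mm above the bench, looking straight down; axes as the stand's, z up.
- bottle: Bystander: loose amber glass bottle with a black cap, 48 mm across, 90 mm high; origin at the centre of its underside.
- dish: Bystander: loose white ceramic dish, 80 mm across, 30 mm high; origin at the centre of its underside.
- ring_clamp: Bystander: loose wooden ring clamp lying flat, 130 mm long (x), 30 mm wide, 24 mm high; origin at the centre of its underside.
Mind the look-alikes: they are no part of the job. What is meant by the tray is not purple or red, and is the larger of those in its own colour.

How it is judged:
By the outcome, as a careful person would: the job done as asked, in the order asked, and still so for the second after the job is handed in, while the arm keeps its last pose, push and grip.
It also fails if it takes over 53 s, if anything falls off the work surface, if the arm or the gripper's body presses on something with over 40 N, if the wrist force passes 120 N, or if a joint passes its speed limit or range.

## Working session

There is one attempt and no reset: what is moved stays moved. The work goes in short steps, Python scripts to look and compute and a tool call to move; the robot and the scene stay as the last step left them, time stands still between calls to the robot, and variables do not carry over. Pictures are saved under pics/ and viewed, about 8 in all and at most 12, crops included, and the job is handed in when it is done.

Besides the shell and the picture viewer there is one more tool, called after "Call:" in YAML: its name, and indented under it one key for each argument. jog_arm: Moves the arm, as the interface text tells. Its arguments: {"type":"object","properties":{"dp":{"type":"array","items":{"type":"array","items":{"type":"number"}}},"twist":{"type":"array","items":{"type":"number"}},"jaw":{"type":"array","items":{"type":"number"}}},"required":["dp","twist","jaw"]}

```bash
mkdir -p pics; ls; cat > h.py <<'E'
import numpy as np, cv2
from workcell import arm, vision
def snap(n,f):
    i=vision.camera_info(n); im=vision.camera(n); cv2.imwrite(f,im[:,:,::-1]); return im,i
def ray(i,u,v):
    f=200/np.tan(np.radians(i['fovy'])/2); M=np.array(i['camera_from_world'])
    d=np.array([(u-i['cx'])/f,-(v-i['cy'])/f,-1]); R=M[:3,:3]
    return -R.T@M[:3,3], R.T@d
def onz(i,u,v,z):
    o,d=ray(i,u,v); return o+d*(z-o[2])/d[2]
def proj(i,p):
    f=200/np.tan(np.radians(i['fovy'])/2); M=np.array(i['camera_from_world'])
    c=M[:3,:3]@np.array(p)+M[:3,3]; return i['cx']-f*c[0]/c[2], i['cy']+f*c[1]/c[2]
E
python3 - <<'E'
from h import *
for n in('top','side'):
    im,i=snap(n,f'pics/{n}0.png'); print(n,i)
print(arm.get_state())
E
```

```text
pics
top {'fovy': 48.958743022846186, 'cx': 317.645836100664, 'cy': 197.69687718694783, 'camera_from_world': array([[-2.58096687e-02, -9.99659019e-01, -3.96306704e-03,
         1.40394833e-04],
       [ 9.84307290e-01, -2.61051860e-02,  1.74521283e-01,
        -5.19959253e-01],
       [-1.74565231e-01,  6.03460706e-04,  9.84645427e-01,
        -1.26434184e+00],
       [ 0.00000000e+00,  0.00000000e+00,  0.00000000e+00,
         1.00000000e+00]])}
side {'fovy': 54.96878331056689, 'cx': 320.71443744992445, 'cy': 198.6943927703995, 'camera_from_world': array([[ 0.79682074, -0.6041781 ,  0.00674719, -0.42272751],
       [ 0.36248468,  0.48693769,  0.79466757, -0.31336165],
       [-0.4834062 , -0.63076185,  0.60700736, -0.78122386],
       [ 0.        ,  0.        ,  0.        ,  1.        ]])}
{'clock': 0.1, 'qpos': array([ 1.10499341e+00,  3.14131788e-01, -4.79782479e-02,  1.21017699e+00,
        3.88812558e-06,  1.57076727e+00]), 'joint_vel': array([-7.61598898e-05, -5.80086791e-04,  1.60167691e-03, -9.43249376e-04,
        1.91228790e-03,  6.59304238e-04]), 'tau': array([-1.79592644e-04, -5.40768349e+01,  3.40541625e+01,  1.11510343e-02,
       -1.01365231e-04,  6.83687219e-06]), 'position': array([0.26926607, 0.53564556, 0.24753521]), 'orientation': array([[ 4.49113856e-01,  8.93474282e-01, -6.73006363e-04],
       [ 8.93473291e-01, -4.49114360e-01, -1.33013436e-03],
       [-1.49069766e-03, -3.93144003e-06, -9.99998889e-01]]), 'ft_force': array([-0.47150658,  0.44562994, -0.05160374]), 'wrist_torque': array([ 0.0256801 ,  0.02143826, -0.01688715]), 'grip_width': 1.0033450752445185}
```

View pics/top0.png

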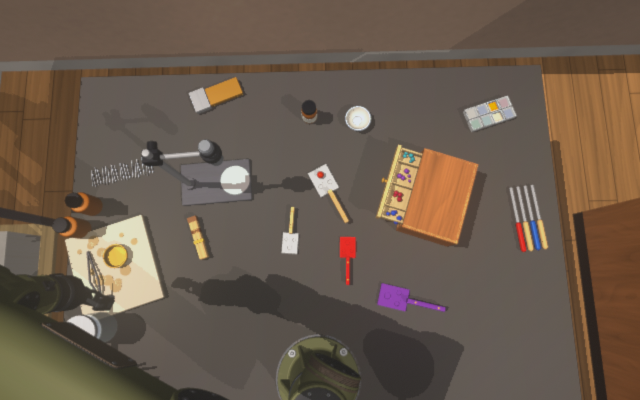

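View pics/side0.png

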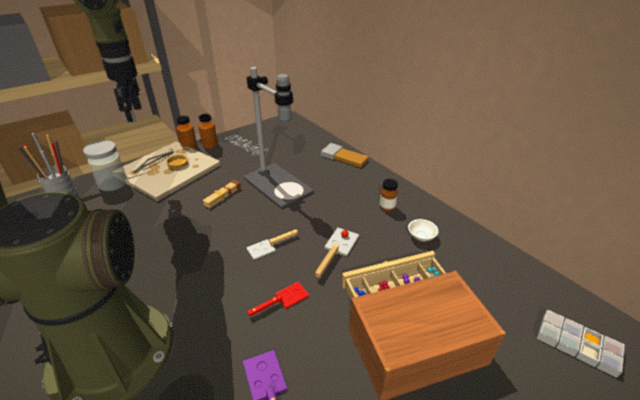

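The top view shows four tray-like things: aluminium with a bead at (323,181), smaller aluminium at (290,243), red at (348,247) and purple at (394,297). The one meant is at (323,181): not purple or red, the larger of the two aluminium ones, and carrying the red bead. The open drawer's front is at about (390,184) with its knob near (383,181). The lens tube is near (207,150) and the scope base near (215,182). An enlarged crop should confirm this.

```bash
python3 - <<'E'
from h import *
im=cv2.imread('pics/top0.png')
a=cv2.resize(im[130:255,280:480],None,fx=4,fy=4,interpolation=cv2.INTER_CUBIC)
cv2.imwrite('pics/cropA.png',a)
s=cv2.imread('pics/side0.png')
b=cv2.resize(s[60:210,235:325],None,fx=4,fy=4,interpolation=cv2.INTER_CUBIC)
c=cv2.resize(im[130:215,135:265],None,fx=3.3,fy=3.3,interpolation=cv2.INTER_CUBIC)
W=np.zeros((600,800,3),np.uint8); W[:b.shape[0],:b.shape[1]]=b; W[:c.shape[0],365:365+c.shape[1]]=c[:,:435]
cv2.imwrite('pics/cropB.png',W)
E
```

```text
(no output)
```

View pics/cropA.png

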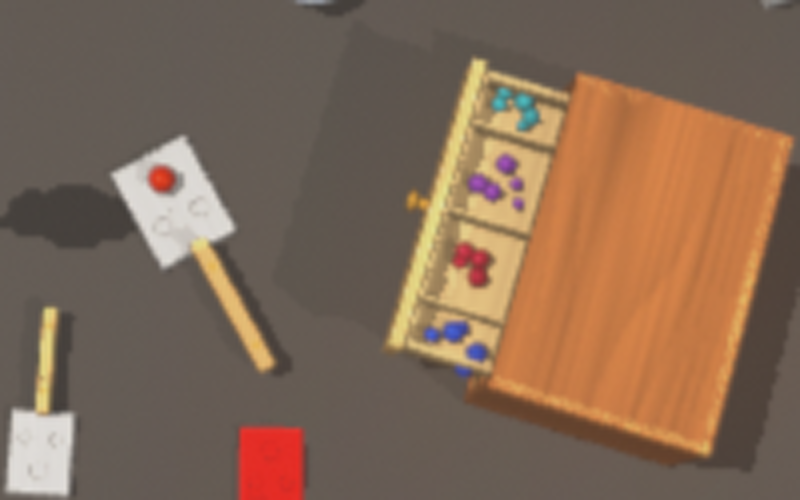

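View pics/cropB.png

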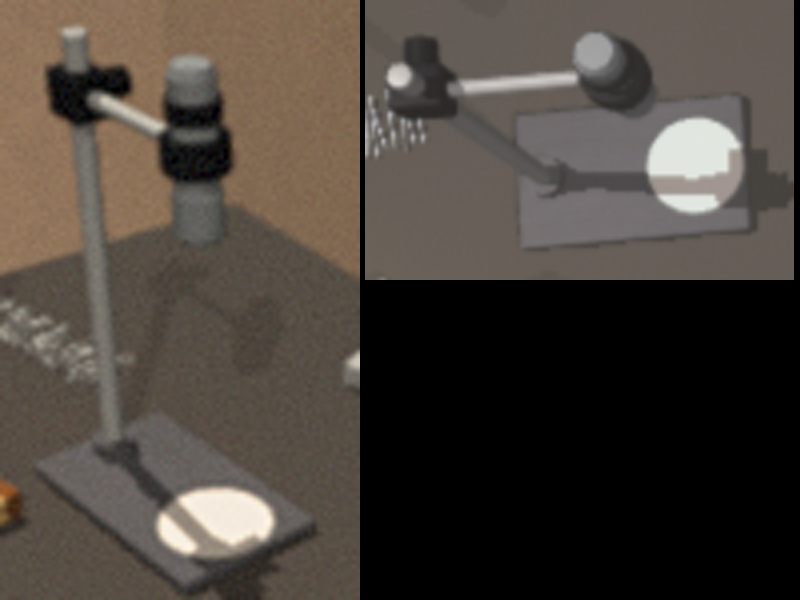

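Crop A shows the aluminium tray with the bead at crop (162,179), handle running to (265,368). The drawer knob tip is at (410,200) and the front's top edge runs from (478,60) to (395,345). Crop B shows the lens tube's lower end at (197,235) in the side part. In the top part, the light disc on the base is centred at (695,165).

```bash
python3 - <<'E'
from h import *
np.set_printoptions(precision=4,suppress=True)
it=vision.camera_info('top'); isd=vision.camera_info('side')
A=lambda u,v,z:onz(it,280+(u+.5)/4-.5,130+(v+.5)/4-.5,z)
B=lambda u,v,z:onz(it,135+(u-365)/3.3,130+v/3.3,z)
S=lambda u,v,z:onz(isd,235+u/4,60+v/4,z)
k=A(409,200,.0765);print('knob',k)
e1,e2=A(482,60,.097),A(395,347,.097);print('front edge',e1,e2,np.linalg.norm(e1-e2))
c=[A(*p,.106) for p in((578,75),(793,137),(710,453),(490,385))];print('chest',*c,'ctr',np.mean(c,0))
ax=(c[1]-c[0]+c[2]-c[3]);print('chest x yaw',np.degrees(np.arctan2(ax[1],ax[0])))
ay=(c[0]-c[3]+c[1]-c[2]);print('chest y yaw-90',np.degrees(np.arctan2(ay[1],ay[0]))-90)
p=[A(*q,.008) for q in((110,174),(185,136),(236,230),(164,269))];t=np.mean(p,0);print('tray',t)
a=p[0]+p[1]-p[2]-p[3];print('tray yaw',np.degrees(np.arctan2(a[1],a[0])),np.linalg.norm(p[0]-p[3]),np.linalg.norm(p[0]-p[1]))
he=A(267,368,.02);hr=A(200,243,.028);d=hr-he;print('handle',he,hr,np.degrees(np.arctan2(d[1],d[0])))
print('bead',A(162,179,.0165),'side',)
im=cv2.imread('pics/side0.png');m=((im[:,:,2]>150)&(im[:,:,1]<90)&(im[:,:,0]<90));m[:, :335]=0;m[:,355:]=0;m[:225]=0;m[242:]=0
ys,xs=np.nonzero(m);print(xs.mean(),ys.mean(),'side bead',onz(isd,xs.mean(),ys.mean(),.0165))
print('disc top',B(695,165,.012),'side',S(216,522,.012))
print('base corners',B(740,97,.012),B(749,232,.012),B(522,248,.012),B(517,114,.012))
print('tube top T',B(597,57,.378),'S',S(191,70,.378),'lens S',S(197,228,.255))
for n,pp in(('bottle',(309,105,.09)),('dish',(358,118,.03)),('ring',(198,238,.012))):print(n,onz(it,*pp))
E
```

```text
knob [ 0.5631 -0.203   0.0765]
front edge [ 0.6619 -0.2586  0.097 ] [ 0.4523 -0.1845  0.097 ] 0.2223186200643447
chest [ 0.646  -0.3256  0.106 ] [ 0.5957 -0.477   0.106 ] [ 0.3709 -0.3989  0.106 ] [ 0.4225 -0.2486  0.106 ] ctr [ 0.5088 -0.3625  0.106 ]
chest x yaw -108.66069789741212
chest y yaw-90 -109.07941828534797
tray [ 0.5812 -0.0316  0.008 ]
tray yaw 26.92209266363191 0.08570699593633697 0.06562922399317621
handle [ 0.4489 -0.0981  0.02  ] [ 0.5445 -0.0504  0.028 ] 26.525316099392732
bead [ 0.5977 -0.023   0.0165] side
344.4642857142857 232.64285714285714 side bead [ 0.5977 -0.0185  0.0165]
disc top [0.5879 0.2399 0.012 ] side [0.5871 0.2398 0.012 ]
base corners [0.6524 0.198  0.012 ] [0.523  0.1894 0.012 ] [0.5136 0.3996 0.012 ] [0.6415 0.4079 0.012 ]
tube top T [0.5834 0.2378 0.378 ] S [0.5786 0.2269 0.378 ] lens S [0.5933 0.2542 0.255 ]
bottle [0.7942 0.0052 0.09  ]
dish [ 0.7715 -0.1458  0.03  ]
ring [0.412  0.3503 0.012 ]
```

Lens is at about (.587,.240), the bead at (.598,-.021), tray yaw about 27°, and the drawer is about 70 mm open. I'll head for the drawer with the jaws shut, turning the tool yaw from 63° to -19°.

Call:
jog_arm:
  dp:
    - [0.02,-0.055,0]
    - [0.02,-0.055,0]
    - [0.02,-0.055,0]
    - [0.02,-0.055,0]
    - [0.02,-0.055,0]
  twist: [-7,-7,-7,-7,-7]
  jaw: [0,0,0,0,0]

```text
clock: 0.72
position: [0.3696, 0.2592, 0.2481]
orientation: [[0.882, 0.471, 0.0], [0.471, -0.882, -0.0], [-0.0, 0.0, -1.0]]
ft_force: [0.9, -0.4, 0.5]
grip_width: -0.002
```

Call:
jog_arm:
  dp:
    - [0.024,-0.052,0]
    - [0.026,-0.052,0]
    - [0.026,-0.052,0]
    - [0.026,-0.052,0]
    - [0.026,-0.052,0]
  twist: [-7,-7,-7,-7,-7]
  jaw: [0,0,0,0,0]

```text
clock: 1.35
position: [0.4979, -0.0008, 0.2481]
orientation: [[0.993, -0.121, -0.0], [-0.121, -0.993, 0.0], [-0.0, -0.0, -1.0]]
ft_force: [0.6, 1.2, 0.6]
grip_width: 0.001
```

Call:
jog_arm:
  dp:
    - [0.026,-0.048,0]
    - [0.026,-0.048,0]
    - [0.026,-0.048,0]
    - [0.008,-0.01,-0.04]
    - [0,0,-0.05]
  twist: [-5,-4,-3,0,0]
  jaw: [0,0,0,0,0]

```text
clock: 1.98
position: [0.5849, -0.1547, 0.1577]
orientation: [[0.947, -0.322, 0.002], [-0.322, -0.947, -0.001], [0.003, -0.0, -1.0]]
ft_force: [0.2, 0.1, -0.3]
grip_width: 0.003
```

Call:
jog_arm:
  dp:
    - [-0.005,0,-0.035]
    - [0,0,-0.04]
    - [-0.005,-0.0145,0]
    - [-0.005,-0.0145,0]
    - [-0.003,-0.0085,0]
  twist: [0,0,0,0,0]
  jaw: [0,0,0,0,0]

```text
clock: 2.6
position: [0.5665, -0.1921, 0.0854]
orientation: [[0.947, -0.322, 0.003], [-0.322, -0.947, -0.001], [0.003, -0.0, -1.0]]
ft_force: [-0.2, 0.9, 0.5]
grip_width: 0.002
```

Call:
jog_arm:
  dp:
    - [-0.0033,-0.0095,0]
    - [-0.0033,-0.0095,0]
    - [-0.0033,-0.0095,0]
    - [-0.0033,-0.0095,0]
    - [-0.0033,-0.0095,0]
  twist: [0,0,0,0,0]
  jaw: [0,0,0,0,0]

```text
clock: 3.22
position: [0.5488, -0.2385, 0.0832]
orientation: [[0.947, -0.32, -0.0], [-0.32, -0.947, 0.0], [-0.0, -0.0, -1.0]]
ft_force: [0.4, 1.3, 0.3]
grip_width: -0.001
```

Call:
jog_arm:
  dp:
    - [-0.0017,-0.005,0]
    - [-0.0017,-0.005,0]
    - [-0.001,-0.003,0]
    - [-0.0007,-0.002,0]
    - [-0.0007,-0.002,0]
  twist: [0,0,0,0,0]
  jaw: [0,0,0,0,0]

```text
clock: 3.85
position: [0.5431, -0.2548, 0.0832]
orientation: [[0.947, -0.32, -0.0], [-0.32, -0.947, 0.0], [-0.0, -0.0, -1.0]]
ft_force: [-0.3, 1.2, 0.5]
grip_width: 0.002
```

```bash
python3 - <<'E'
from h import *
im,i=snap('side','pics/side1.png'); s=arm.get_state(); print(s['position'],s['ft_force'])
cv2.imwrite('pics/s1.png',cv2.resize(im[200:350,330:520,::-1],None,fx=4,fy=4,interpolation=cv2.INTER_CUBIC))
E
```

```text
[ 0.54294155 -0.25515722  0.08320414] [ 0.60973435 -0.16991859  0.15872725]
```

View pics/s1.png

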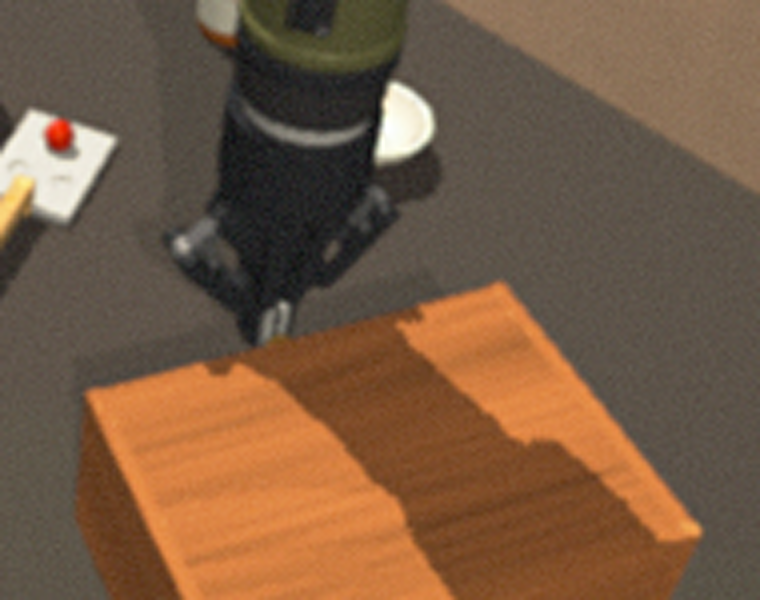

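The drawer is almost in: its front is hidden behind the chest top's edge and the fingers are at crop (275,325). There is no stop force yet, so I'll continue in small steps.

Call:
jog_arm:
  dp:
    - [-0.0005,-0.0015,0]
    - [-0.0005,-0.0015,0]
    - [-0.0003,-0.001,0]
    - [-0.0003,-0.001,0]
    - [0,0,0]
  twist: [0,0,0,0,0]
  jaw: [0,0,0,0,0]

```text
clock: 4.53
position: [0.5414, -0.26, 0.0832]
orientation: [[0.947, -0.321, -0.0], [-0.321, -0.947, -0.0], [-0.0, 0.0, -1.0]]
ft_force: [-0.0, 1.0, 0.8]
grip_width: 0.001
```

Call:
jog_arm:
  dp:
    - [-0.0003,-0.001,0]
    - [-0.0003,-0.001,0]
    - [0,0,0]
    - [0,0,0]
    - [0,0,0]
  twist: [0,0,0,0,0]
  jaw: [0,0,0,0,0]

```text
clock: 5.15
position: [0.5409, -0.2619, 0.0833]
orientation: [[0.947, -0.32, -0.0], [-0.32, -0.947, 0.0], [-0.0, -0.0, -1.0]]
ft_force: [-0.1, 2.8, -0.2]
grip_width: -0.003
```

Call:
jog_arm:
  dp:
    - [-0.0003,-0.001,0]
    - [0,0,0]
    - [-0.0003,-0.001,0]
    - [0,0,0]
    - [0,0,0]
  twist: [0,0,0,0,0]
  jaw: [0,0,0,0,0]

```text
clock: 5.78
position: [0.5408, -0.2622, 0.0832]
orientation: [[0.948, -0.319, 0.001], [-0.319, -0.948, 0.004], [-0.0, -0.004, -1.0]]
ft_force: [1.0, 8.1, 0.9]
grip_width: -0.004
```

Hard stop reached at 8 N with no further travel. Next I'll retreat, rise and go above the handle with the jaws opening.

Call:
jog_arm:
  dp:
    - [0.01,0.029,0]
    - [0.01,0.03,0.01]
    - [0,0.02,0.045]
    - [-0.01,0.03,0.045]
    - [-0.02,0.03,0]
  twist: [0,0,-8,-9,-9]
  jaw: [0,0,0.0854,0.0854,0.0854]

```text
clock: 6.4
position: [0.5337, -0.1254, 0.1876]
orientation: [[0.707, -0.707, 0.008], [-0.707, -0.707, -0.003], [0.008, -0.004, -1.0]]
ft_force: [-0.2, -0.1, -0.5]
grip_width: 0.631
```

Call:
jog_arm:
  dp:
    - [-0.02,0.028,0]
    - [-0.017,0.02,0]
    - [0,0,0]
    - [0,0,0]
    - [0,0,0]
  twist: [-9,-9.4,0,0,0]
  jaw: [0.0854,0.0854,0.0854,0.0854,0.0854]

```text
clock: 7.02
position: [0.4942, -0.0778, 0.1834]
orientation: [[0.453, -0.892, 0.001], [-0.892, -0.453, -0.001], [0.001, -0.0, -1.0]]
ft_force: [0.1, 0.2, 0.0]
grip_width: 0.998
```

```bash
python3 - <<'E'
from h import *
np.set_printoptions(precision=4,suppress=True)
s=arm.get_state(); print(s['position'],s['qpos'])
im,i=snap('wrist','pics/w0.png'); print(i)
im2,j=snap('top','pics/top1.png')
W=np.zeros((600,640,3),np.uint8);W[:400]=im[:,:,::-1];W[400:600]=im2[100:300,0:640,::-1]
cv2.imwrite('pics/w0b.png',W)
E
```

```text
[ 0.4942 -0.0778  0.1834] [-0.1558  0.1645 -0.3907  1.0149 -0.0004  2.5157]
{'fovy': 69.53300465259704, 'cx': 324.670340577405, 'cy': 198.27815405402342, 'camera_from_world': array([[ 0.4544, -0.8908,  0.0002, -0.2935],
       [ 0.8439,  0.4304, -0.3201, -0.3623],
       [ 0.2851,  0.1456,  0.9474, -0.4481],
       [ 0.    ,  0.    ,  0.    ,  1.    ]])}
```

View pics/w0b.png

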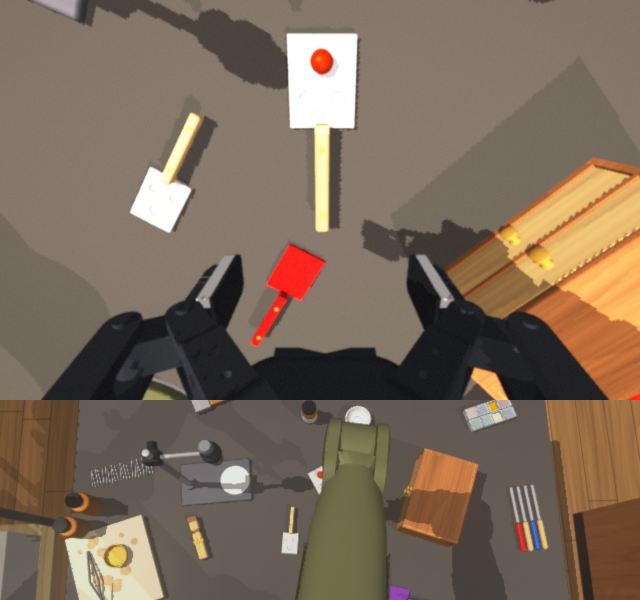

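The wrist view shows the drawer front flush with the lower one. The tray plate spans (287,34)-(356,129), with the bead at (321,61) still in its pocket and the handle from (321,126) to (322,231). The microscope's shadow is at left.

```bash
python3 - <<'E'
from h import *
np.set_printoptions(precision=4,suppress=True)
i=vision.camera_info('wrist')
p=[onz(i,u,v,.008) for u,v in((287,34),(357,34),(356,129),(291,129))]
print('plate',np.mean(p,0)); print('bead',onz(i,321,61,.0165))
e=onz(i,322,231,.02);r=onz(i,321.3,127,.028);d=r-e;print('handle',e,r,np.degrees(np.arctan2(d[1],d[0])))
b=onz(i,321,61,.0165);d=b-e;y=np.arctan2(d[1],d[0]);print(np.degrees(y),np.linalg.norm(d[:2]))
c=np.array([np.cos(y),np.sin(y)]);print('grip -97 from bead',b[:2]-.115*c,'from end',e[:2]+.053*c)
E
```

```text
plate [ 0.5797 -0.0313  0.008 ]
bead [ 0.596  -0.0212  0.0165]
handle [ 0.4445 -0.0989  0.02  ] [ 0.5442 -0.0478  0.028 ] 27.132499310666844
27.15094516596136 0.17026139911176313
grip -97 from bead [ 0.4937 -0.0737] from end [ 0.4917 -0.0747]
```

Call:
jog_arm:
  dp:
    - [-0.001,0.004,-0.05]
    - [0,0,-0.05]
    - [0,0,-0.04]
    - [0,0,-0.0215]
    - [0,0,0]
  twist: [0,0,0,0,0]
  jaw: [0.06,0.05,0.04,0.04,0.04]

```text
clock: 7.75
position: [0.4908, -0.073, 0.0201]
orientation: [[0.453, -0.892, -0.004], [-0.892, -0.453, 0.0], [-0.002, 0.003, -1.0]]
ft_force: [-0.3, 0.6, 0.5]
grip_width: 0.47
```

Call:
jog_arm:
  dp:
    - [0,0,0]
    - [0,0,0]
    - [0,0,0]
    - [0,0,0]
    - [0,0,0]
  twist: [0,0,0,0,0]
  jaw: [0.03,0.025,0.02,0.015,0.01]

```text
clock: 8.38
position: [0.4928, -0.073, 0.0223]
orientation: [[0.453, -0.892, 0.001], [-0.892, -0.453, -0.0], [0.001, -0.001, -1.0]]
ft_force: [0.0, 0.7, 4.0]
grip_width: 0.151
```

Call:
jog_arm:
  dp:
    - [0,0,0]
    - [0,0,0]
    - [0,0,0.001]
    - [0,0,0.002]
    - [0,0,0.003]
  twist: [0,0,0,0,0]
  jaw: [0,0,0,0,0]

```text
clock: 9.0
position: [0.4914, -0.0728, 0.0273]
orientation: [[0.453, -0.892, -0.002], [-0.892, -0.453, 0.0], [-0.001, 0.002, -1.0]]
ft_force: [-0.5, 0.2, -2.1]
grip_width: 0.151
```

Gripped at about 13 mm, and the wrist carries about 2 N. Lifting gently.

Call:
jog_arm:
  dp:
    - [0,0,0.004]
    - [0,0,0.006]
    - [0,0,0.008]
    - [0,0,0.006]
    - [0,0,0.003]
  twist: [0,0,0,0,0]
  jaw: [0,0,0,0,0]

```text
clock: 9.62
position: [0.4927, -0.073, 0.0555]
orientation: [[0.453, -0.892, 0.001], [-0.892, -0.453, -0.0], [0.0, -0.001, -1.0]]
ft_force: [-0.3, -0.7, -1.3]
grip_width: 0.148
```

```bash
python3 - <<'E'
from h import *
np.set_printoptions(precision=4,suppress=True)
s=arm.get_state(); print(s['position'],s['ft_force'],s['wrist_torque'])
im,i=snap('wrist','pics/w1.png')
im2,j=snap('side','pics/side2.png')
W=np.zeros((600,640,3),np.uint8);W[:300]=im[:300,:,::-1];W[300:]=cv2.resize(im2[180:300,240:496,::-1],None,fx=2.5,fy=2.5,interpolation=cv2.INTER_CUBIC)
cv2.imwrite('pics/w1b.png',W)
E
```

```text
[ 0.4927 -0.073   0.0555] [-0.3322 -0.7148 -1.3053] [-0.0913  0.1286  0.0122]
```

View pics/w1b.png

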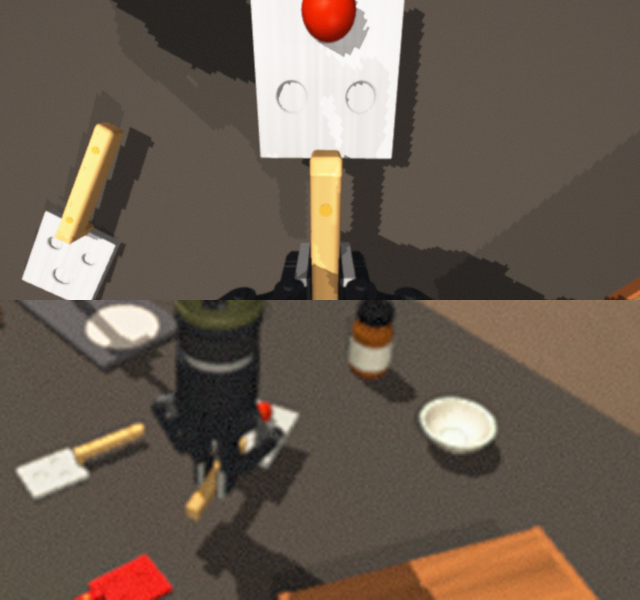

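The tray is held with the bead in its pocket at (329,14) in the wrist part, the near plate edge at row 157 (261 to 393), and the bystanders undisturbed. I'll compare these with what a level tray should project to.

```bash
python3 - <<'E'
from h import *
np.set_printoptions(precision=4,suppress=True)
im=cv2.imread('pics/w1.png'); hsv=cv2.cvtColor(im,cv2.COLOR_BGR2HSV)
m=(((hsv[:,:,0]<6)|(hsv[:,:,0]>174))&(hsv[:,:,1]>170)&(hsv[:,:,2]>90)).astype(np.uint8); m[80:]=0
c=max(cv2.findContours(m,0,2)[0],key=cv2.contourArea); pts=c[:,0][c[:,0,1]>1]
print('bead circ',cv2.minEnclosingCircle(pts))
A=np.c_[2*pts,np.ones(len(pts))].astype(float);s=np.linalg.lstsq(A,(pts**2).sum(1).astype(float),rcond=None)[0];print('fit',s[:2],np.sqrt(s[2]+s[0]**2+s[1]**2))
i=vision.camera_info('wrist');y=np.radians(27.0);R=np.array([[np.cos(y),-np.sin(y)],[np.sin(y),np.cos(y)]])
g=np.array([.4927,-.073])
for xg in(-.095,-.097,-.099):
  for th in(0,2,4):  # nose-down degrees about grip
    t=np.radians(th)
    def P(x,yy,z):
        dx,dz=x-xg,z-.0222; dx,dz=dx*np.cos(t)+dz*np.sin(t),-dx*np.sin(t)+dz*np.cos(t)
        q=g+R@[dx,yy]; return [q[0],q[1],.0555+dz]
    print(xg,th,*[np.round(proj(i,P(*q)),1) for q in((-.042,.032,.008),(-.042,-.032,.008),(-.042,0,.028),(.018,0,.0165))])
E
```

```text
bead circ ((327.0440673828125, 14.142317771911621), 27.019968032836914)
fit [327.5528  20.6743] 21.46954885665462
-0.095 0 [260.3 163.1] [391.  163.1] [325.8 172.7] [325.9  17.7]
-0.095 2 [261.1 163.4] [390.1 163.4] [325.7 171.3] [325.8  21.1]
-0.095 4 [262.  163.8] [389.2 163.8] [325.7 170.1] [325.8  24.7]
-0.097 0 [260. 159.] [391.3 159.1] [325.8 168.1] [325.9  11.9]
-0.097 2 [260.9 159.4] [390.3 159.4] [325.8 166.7] [325.8  15.5]
-0.097 4 [261.8 159.8] [389.4 159.8] [325.7 165.5] [325.8  19.3]
-0.099 0 [259.7 155. ] [391.6 155. ] [325.8 163.4] [325.9   6. ]
-0.099 2 [260.6 155.3] [390.6 155.3] [325.8 162.1] [325.8   9.9]
-0.099 4 [261.5 155.8] [389.7 155.8] [325.7 160.9] [325.8  14. ]
```

Near edge and width match a level tray with grip at x≈-98 mm (tilt under about 2°). Rising first, then across gently.

Call:
jog_arm:
  dp:
    - [0,0,0.008]
    - [0,0,0.016]
    - [0,0,0.02]
    - [0,0,0.024]
    - [0,0,0.024]
  twist: [0,0,0,0,0]
  jaw: [0,0,0,0,0]

```text
clock: 10.35
position: [0.4925, -0.0729, 0.1486]
orientation: [[0.453, -0.892, 0.001], [-0.892, -0.453, -0.0], [0.0, -0.001, -1.0]]
ft_force: [0.6, 0.8, -3.1]
grip_width: 0.149
```

Call:
jog_arm:
  dp:
    - [0,0.004,0.018]
    - [0,0.008,0.012]
    - [0,0.012,0.006]
    - [0,0.016,0.002]
    - [-0.001,0.02,0]
  twist: [0,0,0,0,0]
  jaw: [0,0,0,0,0]

```text
clock: 10.98
position: [0.491, -0.0117, 0.1844]
orientation: [[0.453, -0.892, -0.001], [-0.892, -0.453, 0.0], [-0.001, 0.001, -1.0]]
ft_force: [-0.4, 0.6, -2.0]
grip_width: 0.15
```

Call:
jog_arm:
  dp:
    - [-0.002,0.022,0]
    - [-0.002,0.022,0]
    - [-0.002,0.022,0]
    - [-0.001,0.022,0]
    - [-0.001,0.022,0]
  twist: [0,0,0,0,0]
  jaw: [0,0,0,0,0]

```text
clock: 11.6
position: [0.4824, 0.0987, 0.184]
orientation: [[0.453, -0.891, -0.002], [-0.891, -0.453, -0.0], [-0.001, 0.001, -1.0]]
ft_force: [0.8, -0.4, -1.8]
grip_width: 0.15
```

Call:
jog_arm:
  dp:
    - [0,0.022,0]
    - [0,0.018,0]
    - [0,0.014,0]
    - [0,0.009,0]
    - [0,0.005,0]
  twist: [0,0,0,0,0]
  jaw: [0,0,0,0,0]

```text
clock: 12.22
position: [0.4833, 0.1654, 0.1847]
orientation: [[0.453, -0.892, -0.0], [-0.892, -0.453, -0.0], [0.0, 0.0, -1.0]]
ft_force: [-0.2, 0.4, -1.3]
grip_width: 0.15
```

Call:
jog_arm:
  dp:
    - [0,0.003,0]
    - [0,0,0]
    - [0,0,0]
    - [0,0,0]
    - [0,0,0]
  twist: [0,0,0,0,0]
  jaw: [0,0,0,0,0]

```text
clock: 12.85
position: [0.4834, 0.1679, 0.1848]
orientation: [[0.452, -0.892, 0.0], [-0.892, -0.452, -0.0], [0.0, -0.0, -1.0]]
ft_force: [-0.4, 0.2, -2.3]
grip_width: 0.148
```

```bash
python3 - <<'E'
from h import *
np.set_printoptions(precision=4,suppress=True)
s=arm.get_state(); print(s['position'],s['ft_force'],s['clock'])
w,_=snap('wrist','pics/w2.png'); a,_=snap('side','pics/side3.png'); t,_=snap('top','pics/top3.png')
W=np.zeros((600,800,3),np.uint8);W[:250,:640]=w[:250,:,::-1]
W[250:,:450]=cv2.resize(a[65:205,220:400,::-1],None,fx=2.5,fy=2.5,interpolation=cv2.INTER_CUBIC)
W[250:570,460:780]=cv2.resize(t[110:238,190:318,::-1],None,fx=2.5,fy=2.5,interpolation=cv2.INTER_CUBIC)
cv2.imwrite('pics/c3.png',W)
E
```

```text
[0.4834 0.1679 0.1848] [-0.4436  0.2488 -2.2588] 12.85
```

View pics/c3.png

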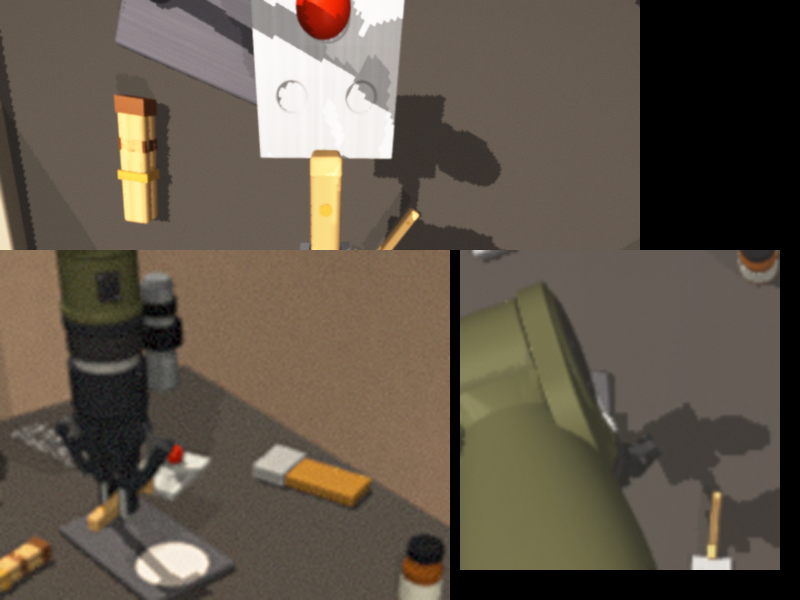

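The bead sits in its pocket under the arm, and the ring clamp and the rest are undisturbed. Before the last 20 mm I'll work out how high and wide the arm's wrist is beside the tube, and refine the lens position.

```bash
python3 - <<'E'
from h import *
np.set_printoptions(precision=4,suppress=True)
i=vision.camera_info('side');t=vision.camera_info('top')
for z in(.185,.24,.3,.35,.4,.45,.5): print(z,np.round(proj(i,[.4834,.1679,z])), np.round(proj(t,[.4834,.1679,z])),'tube',np.round(proj(i,[.587,.24,z])))
# wrist silhouette halfwidth at heights
print('f/px mm', [1000*abs((np.array(i['camera_from_world'])@[.4834,.1679,z,1])[2])/(200/np.tan(np.radians(i['fovy'])/2)) for z in(.25,.35,.45)])
# tube lens edge in initial side picture: low-sat gray column profile
im=cv2.imread('pics/side0.png');
for r in (108,112,116,118,119,120,121,122,124):print(r,im[r,274:296].sum(1)//3)
for x,y in((.587,.24),(.588,.238),(.586,.2415)):
  ring=[proj(i,[x+.0185*np.cos(a),y+.0185*np.sin(a),.255]) for a in np.linspace(0,6.28,60)];ring=np.array(ring);print(x,y,ring.min(0),ring.max(0))
print('head edge top view at z', [(z,onz(t,222,124,z)) for z in(.35,.45,.55)])
E
```

```text
0.185 [268. 164.] [250. 204.] tube [286. 142.]
0.24 [267. 146.] [246. 200.] tube [285. 124.]
0.3 [265. 124.] [242. 196.] tube [284. 104.]
0.35 [263. 105.] [238. 192.] tube [283.  86.]
0.4 [261.  84.] [234. 188.] tube [282.  67.]
0.45 [259.  62.] [229. 183.] tube [281.  46.]
0.5 [257.  38.] [224. 178.] tube [280.  25.]
f/px mm [np.float64(2.520614413385591), np.float64(2.362725469124934), np.float64(2.204836524864278)]
108 [114 115 110 102  91  91  93  98 101  97 101  95  92  89  79  85  78  95
 107 106 102 104]
112 [110 115 116 102  87  83  90  97  94  95  91  97  90  91  86  81  69  74
  79  78  79  82]
116 [103  99  89  85  79  79  89  94  95  97  98  92  93  93  87  80  69  66
  78  78  74  82]
118 [82 73 77 76 75 84 87 94 95 94 97 99 95 87 82 74 70 61 73 79 82 75]
119 [75 78 77 74 74 78 87 91 96 95 95 91 94 90 84 71 73 70 73 74 75 81]
120 [71 81 74 75 76 76 75 66 82 89 87 84 79 76 69 65 73 78 79 80 77 77]
121 [78 80 78 73 77 76 69 73 73 76 81 79 70 75 70 73 72 81 76 78 78 79]
122 [78 76 80 68 78 82 73 79 75 76 76 73 74 78 75 77 76 79 76 77 76 75]
124 [78 73 83 77 71 72 75 74 80 74 79 73 77 78 79 73 79 75 77 81 75 78]
0.587 0.24 [278.3976 116.4835] [291.828  122.4208]
0.588 0.238 [279.094  116.6426] [292.5334 122.5888]
0.586 0.2415 [277.799  116.3875] [291.2247 122.3194]
head edge top view at z [(0.35, array([0.6477, 0.207 , 0.35  ])), (0.45, array([0.6115, 0.1847, 0.45  ])), (0.55, array([0.5753, 0.1624, 0.55  ]))]
```

Wrist radius is about 40 mm up to z≈.44 and it stays about 50 mm clear of the tube, so moving in is safe.

Call:
jog_arm:
  dp:
    - [0,0.003,0.0002]
    - [0,0.006,0.0002]
    - [0,0.006,0.0002]
    - [0,0.003,0]
    - [0,0.001,0]
  twist: [0,0,0,0,0]
  jaw: [0,0,0,0,0]

```text
clock: 13.62
position: [0.4833, 0.1874, 0.1853]
orientation: [[0.453, -0.892, -0.0], [-0.892, -0.453, -0.0], [0.0, 0.0, -1.0]]
ft_force: [0.2, -0.7, -2.2]
grip_width: 0.148
```

Call:
jog_arm:
  dp:
    - [0,0,0]
    - [0,0,0]
    - [0,0,0]
    - [0,0,0]
    - [0,0,0]
  twist: [0,0,0,0,0]
  jaw: [0,0,0,0,0]

```text
clock: 14.25
position: [0.4834, 0.187, 0.1854]
orientation: [[0.453, -0.892, -0.0], [-0.892, -0.453, -0.0], [-0.0, 0.0, -1.0]]
ft_force: [0.5, 0.2, -2.1]
grip_width: 0.148
```

```bash
python3 - <<'E'
from h import *
np.set_printoptions(precision=4,suppress=True,linewidth=200)
s=arm.get_state(); print(s['position'],s['ft_force'],s['clock'])
a=np.mean([vision.camera('side').astype(float) for _ in range(12)],0); w=np.mean([vision.camera('wrist').astype(float) for _ in range(4)],0)
np.savez('avg.npz',a=a,w=w)
i=vision.camera_info('side')
def bead(im,box):
    r,g,b=im[:,:,0],im[:,:,1],im[:,:,2];m=(r>1.8*g)&(r>1.8*b)&(r>70);k=np.zeros_like(m);k[box[1]:box[3],box[0]:box[2]]=1;m&=k
    ys,xs=np.nonzero(m);return (xs.min()+xs.max())/2,(ys.min()+ys.max())/2,xs.min(),xs.max(),ys.min(),ys.max(),m.sum()
b=bead(a,(270,120,315,165));print('bead side',b,onz(i,b[0],b[1],.18))
bw=bead(w,(280,0,370,70));print('bead wrist',bw)
W=np.zeros((600,800,3),np.uint8)
W[:540,:540]=cv2.resize(a[85:175,250:340,::-1].clip(0,255).astype(np.uint8),None,fx=6,fy=6,interpolation=cv2.INTER_CUBIC)
cv2.imwrite('pics/c4.png',W)
g=a.mean(2)
for r in(106,110,114,118,119,120,121,122,123,124):print(r,g[r,272:298].round().astype(int))
E
```

```text
[0.4834 0.187  0.1854] [ 0.4938  0.1526 -2.0508] 14.25
bead side (np.float64(286.0), np.float64(143.5), np.int64(283), np.int64(289), np.int64(140), np.int64(147), np.int64(39)) [0.5856 0.2401 0.18  ]
bead wrist (np.float64(323.5), np.float64(19.0), np.int64(297), np.int64(350), np.int64(0), np.int64(38), np.int64(1722))
106 [ 30  43  85 111 116 110  84  69  69  72  74  75  73  73  71  70  68  66  81 103 110 107 107 107 106 106]
110 [ 30  35  69 105 114  99  77  71  79  97 106 107 105 104 102  99  92  83  76  94 104 100 103 104 105 107]
114 [ 22  23  57 104 118 107  83  73  78  92  97  97  97  96  95  91  87  81  71  65  67  69  69  68  69  71]
118 [23 19 33 59 70 68 68 72 85 94 99 98 99 97 96 93 87 79 70 65 67 71 69 69 70 70]
119 [22 19 31 57 67 70 67 72 86 93 95 98 97 97 94 89 83 75 69 66 69 67 69 68 68 69]
120 [22 19 26 52 66 71 69 69 72 75 82 87 90 87 81 74 67 66 65 69 69 70 70 70 69 69]
121 [26 22 29 52 66 70 69 70 66 65 70 76 79 74 71 70 67 65 68 69 71 69 69 70 71 68]
122 [25 20 28 56 69 72 67 70 68 69 68 72 72 71 66 72 69 71 69 68 69 69 70 69 69 70]
123 [21 18 32 59 70 71 70 68 68 69 70 69 69 71 69 71 70 69 69 69 69 71 70 70 70 69]
124 [25 21 37 62 70 70 70 69 69 69 70 70 71 70 70 70 69 70 69 69 70 71 70 70 69 69]
```

View pics/c4.png

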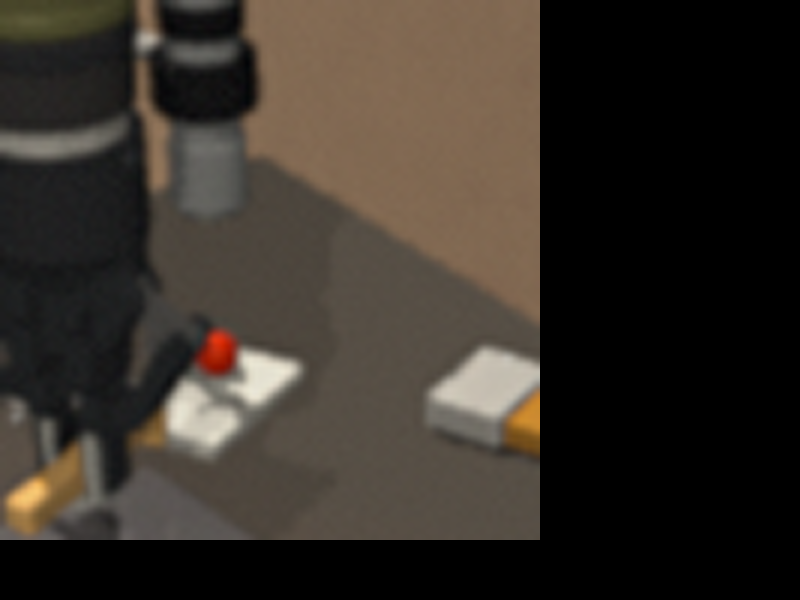

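```bash
python3 - <<'E'
from h import *
np.set_printoptions(precision=4,suppress=True,linewidth=220)
it=vision.camera_info('top'); i=vision.camera_info('side')
g=cv2.imread('pics/top0.png').mean(2)
print('top tube'); print(g[138:164:1,194:222].astype(int))
print('tube pred top',[np.round(proj(it,[.587,.24,z]),1) for z in(.378,.336,.255,.012)],'post top',proj(it,[.580,.38,.362]),onz(it,145.6,153.3,.362))
s=cv2.imread('pics/side0.png').mean(2)
print('side col'); print(s[66:125,280:289].mean(1).astype(int))
for z in(.378,.336,.3,.255): 
  r=np.array([proj(i,[.587+.0185*np.cos(a),.24+.0185*np.sin(a),z]) for a in np.linspace(0,6.28,60)]);print(z,r.min(0),r.max(0))
E
```

```text
top tube
[[ 94  93  93  93  93  93  93  93  93  94  92  92  93  93  93  93  93  93  93  93  94  94  94  93  94  93  93  94]
 [ 93  93  93  93  93  93  93  95  99 103  98  95 100  93  87  90  92  94  93  93  94  94  94  93  93  93  94  94]
 [ 93  93  93  94  93  94  96 113 134 148 148 146 143 111  94  83  83  89  93  93  93  93  94  93  94  94  93  94]
 [ 92  94  93  93  93  98 118 147 156 160 159 159 158 149 119  89  75  71  78  81  89  92  93  94  93  94  94  93]
 [ 93  93  93  94  97 118 146 159 161 161 160 160 160 160 150 110  83  67  59  59  67  78  89  92  94  94  94  93]
 [ 93  94  93  94 107 154 161 161 162 160 160 161 161 161 159 141 100  81  61  49  50  58  72  88  93  94  94  94]
 [ 94  93  93  95 117 158 163 162 162 160 161 162 161 160 160 152 107  86  69  52  46  47  54  71  88  93  94  93]
 [ 93  93  93  97 124 156 163 162 162 162 162 162 161 161 160 155 109  88  76  59  48  45  47  53  71  88  93  94]
 [ 93  94  93  97 127 156 163 162 161 162 163 163 162 161 159 146 107  90  80  65  50  44  46  47  52  71  89  94]
 [ 93  94  93  95 126 156 163 162 163 163 163 163 162 16
[... 1831 characters left out ...]
03 102  98  86  74  71  61  59  58  67  71  73  77  78  79  81  92]]
tube pred top [array([204.4, 145.8]), array([209., 151.]), array([216.9, 159.9]), array([235. , 180.3])] post top (np.float64(145.17062964444463), np.float64(152.33050081008702)) [0.5777 0.3789 0.362 ]
side col
[106 106 104 107 106 106 105 113 134 145 140 119 107 104  99  91  89  90  89  81  49  23  15  12  14  31  65  87  88  61  31  17  14  17  18  21  17  13  17  43  71  85  94 102 100  93  92  92  93  93  93  93  92  91
  78  74  75  78  76]
0.378 [275.5167  72.8377] [289.9689  77.9115]
0.336 [276.5483  88.4546] [290.6343  93.8588]
0.3 [277.3919 101.2363] [291.1787 106.8931]
0.255 [278.3976 116.4835] [291.828  122.4208]
```

Lens estimates: the disc gives (.5875,.240), the base outline (.585,.2415), the tube top in the top view (.589,.242), and the side view falls slightly beyond those. I'll take (.588,.2415). The bead is at about (.5855,.240,.180), so the correction is about +2 and +1.5 mm.

Call:
jog_arm:
  dp:
    - [0.001,0.0005,0.0003]
    - [0.001,0.001,0]
    - [0,0,0]
    - [0,0,0]
    - [0,0,0]
  twist: [0,0,0,0,0]
  jaw: [0,0,0,0,0]

```text
clock: 15.68
position: [0.4853, 0.1885, 0.1857]
orientation: [[0.453, -0.892, -0.0], [-0.892, -0.453, -0.0], [0.0, 0.0, -1.0]]
ft_force: [0.4, 0.1, -2.2]
grip_width: 0.149
```

Call:
jog_arm:
  dp:
    - [0,0,0]
    - [0,0,0]
    - [0,0,0]
    - [0,0,0]
    - [0,0,0]
  twist: [0,0,0,0,0]
  jaw: [0,0,0,0,0]

```text
clock: 16.3
position: [0.4854, 0.1886, 0.1857]
orientation: [[0.453, -0.892, 0.0], [-0.892, -0.453, 0.0], [-0.0, -0.0, -1.0]]
ft_force: [0.4, 0.8, -0.9]
grip_width: 0.151
```

```bash
python3 - <<'E'
from h import *
np.set_printoptions(precision=4,suppress=True,linewidth=200)
s=arm.get_state(); print(s['position'],s['ft_force'],s['clock'],np.abs(s['joint_vel']).max(),s['grip_width'])
w,i=snap('wrist','pics/w5.png'); t,_=snap('top','pics/top5.png'); a,_=snap('side','pics/side5.png')
t0=cv2.imread('pics/top0.png')[:,:,::-1]; a0=cv2.imread('pics/side0.png')[:,:,::-1]
D=lambda x,y,b:np.abs(x.astype(int)-y)[b[1]:b[3],b[0]:b[2]].mean().round(2)
for n,x,y,b in(('bottle',t0,t,(295,92,325,128)),('dish',t0,t,(340,100,378,135)),('ringclamp side',a0,a,(200,178,245,210)),('floor',t0,t,(430,300,500,340)),('floor side',a0,a,(560,200,600,260))):print(n,D(x,y,b))
w0=cv2.imread('pics/w1.png').astype(int)
hsv=cv2.cvtColor(w,cv2.COLOR_RGB2HSV);m=(((hsv[:,:,0]<6)|(hsv[:,:,0]>174))&(hsv[:,:,1]>170)&(hsv[:,:,2]>90)).astype(np.uint8);m[80:]=0
xs=np.nonzero(m)[1];ys=np.nonzero(m)[0];c=((xs.min()+xs.max())/2,ys.max()+.5-(xs.max()-xs.min()+1)/2);print('bead px',c,onz(i,*c,s['position'][2]-.0057))
g=w.min(2)
print('near edge row',[int(np.nonzero(g[100:220,u]<130)[0].min())+100 for u in(275,285,370,380)],'width row150',np.nonzero(g[150]>140)[0][[0,-1]])
E
```

```text
[0.4854 0.1886 0.1857] [ 0.4206  0.8317 -0.9132] 16.3 0.0017149732935557579 0.15091591914330033
bottle 1.55
dish 2.18
ringclamp side 3.24
floor 18.99
floor side 3.07
bead px (np.float64(323.0), np.float64(11.0)) [0.5876 0.2419 0.18  ]
near edge row [158, 158, 159, 159] width row150 [  0 391]
```

```bash
python3 -c "
from workcell import arm; print(arm.hand_in())"
```

```text
the job is handed in; nothing more can be done
None
```

I pushed the drawer home, carried the tray to the microscope with the bead in its pocket, and handed in at about 16.5 s, still holding the tray.

- **Drawer:** I pushed on the knob until it met the hard stop, at 8 N with no further travel. The wrist view then showed the front level with the lower drawer's.
- **Tray:** I gripped the handle at about x = -98 mm. The near plate edge and its width in the wrist view matched a level tray, so tilt is at most about 2°. That edge stayed within about 1 px through the carry.
- **Bead:** By the wrist camera it is at (0.588, 0.242, 0.180). My lens estimate is (0.588, 0.2415, 0.255), which puts the bead centred and about 75 mm below.
- **Still:** The last reading showed the arm essentially stationary, with joint speeds below 0.002 rad/s.
- **Bystanders:** Picture differences around the bottle, dish and ring clamp were at noise level. The wrist stayed about 50 mm from the microscope tube, by estimate.

**What disagreed:** The lens estimates from the stage disc, base outline and tube top differed by about 2 to 4 mm. The lower tube edge in the side view suggested up to about 5 mm farther in +y. I took a value among the first three and gave the side view little weight.

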